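Clamp a card case in the painting jig

TASK

At the bag painter's table, push the wine-red card case along the jig with a fingertip until it sits fully home against the metal end stop. Then push the red toggle lever over, away from the robot, past its centre so that it snaps across and the rubber foot clamps the case. Only push: do not pick the case up, and leave the jars, cup, phone, palette and brush where they are.

Things in the scene. Friction and masses are not known exactly. Their poses are not given: they have to be found in the camera images.
- jig: painting jig fixed to the table: plywood board 260 mm (its x) x 190 mm (its y, from -75 to +115 mm), 12 mm thick. Origin on the table under the middle of the channel; x points along the channel to the end stop (roughly away from the robot), y to the left (the clamp's side), z up. Two aluminium rails, 10 mm high above the board, 10 mm wide, from x = -105 to +85 mm, leave a channel 76 mm wide centred on y = 0. The board's top at z = 12 mm is the channel's floor.
- stop (a point): middle of the end stop's face that meets the case: x = 80, y = 0, z = 18 mm in the jig's frame. The stop rises 16 mm above the board.
- card_case: rigid wine-red card case with painted stripes and a small brass stud on its near edge, 90 mm (its x, along the channel) x 70 mm (y) x 12 mm thick, about 120 g, loose, lying in the channel, 25 to 50 mm short of the stop. Origin at the centre of its underside; x points to the stop. Fully home, its origin is at x = 35 mm in the jig's frame and its near edge at x = -10 mm. It slides freely (about 1 N).
- pivot (a point): the lever's pivot, on top of the clamp's two steel cheeks: x = 70, y = 90, z = 80 mm in the jig's frame; its axis runs along the jig's y. The cheeks stand from y = 75 to 105, x = 56 to 84 mm, up to z = 82 mm; the pin reaches 86 mm.
- lever_tip (a point): middle of the lever's rounded end, 90 mm from the pivot. The lever has a red grip of 19 mm diameter over its upper 52 mm (rounded end 9.5 mm beyond this point). Open, it leans 34 degrees from upright towards the robot (jig's -x); thrown, it leans 34 degrees the other way (+x).
- lever (a joint): lever angle in rad: 0 = open (leaning to the jig's -x), 0.6 = upright, the centre, 1.2 = thrown and clamped (leaning to +x). An over-centre spring drives it to the nearer end: it takes about 5 N at the tip to start it from 0, and past 0.6 it snaps to 1.2 by itself.
- clamp_foot: sprung black rubber foot, 18 mm diameter, under a steel arm that reaches from the clamp's cheeks over the channel; the foot is at x = 55, y = 12 mm in the jig's frame; this origin has the height of its underside at its middle. Lever open: 33 mm above the table, 9 mm over the case; the arm's top is at 62 mm and the carriage by the cheeks at 71 mm. Throwing the lever lowers it 12 mm, so that it presses on the case with about 6 N.
- jar_red: small paint jar, red glass with black screw lid, 35 mm diameter, 42 mm tall, loose, beside the jig; origin at the centre of its underside. Leave alone.
- jar_blue: the same jar in blue. Leave alone.
- jar_yellow: the same jar in yellow. Leave alone.
- water_cup: clear plastic water cup, 68 mm across, 85 mm tall, loose; origin at the centre of its underside. Leave alone.
- phone: white phone lying flat, 145 x 70 x 8 mm, loose; origin at the centre of its underside. Leave alone.
- palette: round white mixing palette, 120 mm across, 5 mm thick, lying flat, loose; origin at the centre of its underside. Leave alone.
- brush: paint brush 190 mm long lying on the table, loose. Leave alone.
Things that resemble listed ones, but are neither listed nor needed, are in the scene too. There is more than one size of the card_case; the one meant has the size given above.

How it is judged (in metres and radians):
On the way, in this order (a step that is already met when the one before it is completed fails the run):
1. the case is fully home against the stop while the lever is still open (x of card_case in the frame of jig above 0.031 m and angle between the x axis of card_case and the x axis of jig, either way round below 0.06 rad and z of card_case in the frame of jig below 0.016 m and value of joint lever below 0.3 rad), for 0.2 s.
2. the lever has snapped over (value of joint lever above 1.1 rad), for 0.2 s.
At the end, for the whole second after the job is handed in: The case lies flat and square (within 0.06 rad) in the channel, at most 4 mm short of the end stop, at rest; the lever stands beyond 1.1 rad; the foot presses on the case with more than 2 N (x of card_case in the frame of jig above 0.031 m and angle between the x axis of card_case and the x axis of jig, either way round below 0.06 rad and z of card_case in the frame of jig below 0.016 m and value of joint lever above 1.1 rad and contact force between clamp_foot and card_case above 2 N and linear speed of card_case below 0.01 m/s); the robot touches nothing.
It fails at once if the card case is lifted more than 10 mm or tipped over (z of card_case in the frame of jig above 0.022 m or angle between card_case's own z axis and vertical above 0.3 rad).
It fails at once if a jar, the cup, the phone, the palette or the brush is moved more than 15 mm (distance of any of jar_red, jar_blue, jar_yellow, water_cup, phone, palette, brush from where it was at the start of the episode above 0.015 m).
It also fails if it takes over 45 s, if anything falls off the work surface, if the arm or the gripper's body presses on something with over 40 N, if the wrist force passes 120 N, or if a joint passes its speed limit or range.

ROBOT

A 7-joint arm with a two-finger parallel gripper is mounted at the origin on the work surface. World frame = base frame: x ahead of the robot, y to its left, z up, the work surface at z = 0. Lengths are in mm, angles in rad, forces in N, time in s.
With the tool pointing down it reaches from about 425 to 1025 mm from the base axis. Payload 3.6 kg.
Tool frame: the origin (TCP) lies at the very end of the fingers, on their centre line; the grasp point (between the pads) lies 19 mm behind it (grip_point_offset is the distance from the TCP to the grasp point, in mm); z points along the fingers, y is the direction in which the jaws open and shut (so a half turn about z gives the same grasp; the last joint's range is limited). The gripper opens to 85 mm and grips with 20 to 120 N. Pads are 22 mm wide; open, the fingers measure 114 mm over their backs; the gripper's body (76 mm by 85 mm) begins 54 mm behind the grasp point. The pads swing forward as they close: fully open they stand 13 mm farther back than shut.
Start: joints at [-1.25, 0.591, 0.048, 1.609, -0.033, 0.943, -0.034], TCP at [292.176, 663.523, 231.302] pointing down, gripper open.
Joint ranges: [-2.69, 2.69], [-0.47, 2.24], [-1.27, 1.36], [0.19, 2.51], [-1.53, 4.68], [0.08, 2.07], [-3.09, 3.09]. Speed limits (rad/s): [2.57, 2.57, 3.14, 3.14, 3.14, 3.14, 3.14].

INTERFACE

Orientations are given as a unit quaternion [w, x, y, z].
In Python, from bench import * gives the robot as it stands.
- The arm moves only by the tool drive_tool, never from a script. Its argument "series" is a list of rows, each an object with "xyz": the shift along the tool's x, y, z in mm, a list of three; "rot": the turn, a rotation vector about the tool's x, y, z in rad, a list of three. A call has exactly 8 rows; each row shifts and turns the commanded pose from where the row before left it, along the tool's axes as they then stand; what a row does not reach is not made up. A row lasts 1/8 s, in which the tool goes at most 62.5 mm and 10.7 degrees, less where a joint would pass 70% of its speed; a pose out of reach is approached as far as the arm can. A call is refused whole if a number of a shift passes 62.5 or a number of a turn 0.188, either way. A call with a gripper value outside its range is refused whole. "jaw" is the gripper command: -1 is fully open, 1 is shut, values between are in proportion, set as the call begins (left out, the last holds). The fingers move at their own pace and stop on an object; "newtons" is the grip in N (left out, the last holds). Time passes only in rows, so rows that do not move let the fingers close, or fill a call up. It gives the time, the measured TCP pose, the force and the opening at its end, in the units of the state.
- get_obs(): the state, without advancing time (a new reading comes with each control period).
- snapshot(name): name is "side" or "top" or "wrist"; returns the picture (400x640x3 uint8, red, green, blue); there is no depth.
- camera_model(name): a dict with "K" (3x3 intrinsics, pixels), "k1" (the pictures are not rectified: a ray, as slopes to the right and down, at radius r is drawn at 1 + k1 r^2 times it, then the intrinsics apply), "T" (4x4, takes a point from camera to world coordinates). Camera axes: x right, y down, z forward; pixel columns grow to the right and rows downward; lengths in mm; the calibration is good to about 2 mm. A picture is of the moment at which its call begins: read the wrist's pose just before it. camera_model takes no time and is no camera call; for the wrist camera it gives the pose at the moment of the call.
- sign_off(): hands the job in, once; it reports no verdict.
The state is a dict: "time": time; "qpos": joint angles; "joint_vel": joint speeds; "tau": joint torques, N m; "tcp_pos": TCP position; "ee_rot": TCP orientation; "contact_force": force on the tool from outside, world axes, zero at the start; "ft_torque": the same for the moment, N m; "width": finger opening in mm.
Only numpy, scipy, OpenCV 4.12 (cv2) and the standard library are available. Lean on these libraries where they do the work, as an engineer would, in place of code of your own. Each camera call takes 0.05 s, during which the arm holds its last target. There are 200 camera calls.

## Working session

There is one attempt and no reset: what is moved stays moved. The work goes in short steps, Python scripts to look and compute and a tool call to move; the robot and the scene stay as the last step left them, time stands still between calls to the robot, and variables do not carry over. Pictures are saved under pics/ and viewed, about 8 in all and at most 12, crops included, and the job is handed in when it is done.

Besides the shell and the picture viewer there is one more tool, called after "Request:" as a command line: name --argument value ..., lists and objects as JSON in quotes. drive_tool: Moves the arm, as the interface text tells. Its arguments: {"type":"object","properties":{"series":{"type":"array","items":{"type":"object","properties":{"xyz":{"type":"array","items":{"type":"number"}},"rot":{"type":"array","items":{"type":"number"}}}}},"jaw":{"type":"number"},"newtons":{"type":"number"}},"required":["series"]}

```bash
mkdir -p pics; ls; python3 - <<'E'
from bench import *
import cv2
o=get_obs();print({k:(np.round(v,3).tolist() if hasattr(v,'__len__') else v) for k,v in o.items()} if 'np' in globals() else o)
for n in("top","side"):
    cv2.imwrite(f"pics/{n}0.png",snapshot(n)[:,:,::-1]);c=camera_model(n);print(n,c)
E
```

```text
pics
{'time': 0.0, 'qpos': array([-1.24948952,  0.59213443,  0.04826242,  1.60983418, -0.03327557,
        0.94271203, -0.03369724]), 'joint_vel': array([-0.00118126, -0.00035758,  0.00081418, -0.00073657, -0.0007308 ,
        0.00119821, -0.00078641]), 'tau': array([-1.92148391e-04, -5.48700893e+01,  1.54634289e+00, -1.98121834e+01,
        9.35606542e-03,  8.95956473e-03,  1.47737161e-06]), 'tcp_pos': array([291.82506998, 662.75887627, 230.12451189]), 'ee_rot': array([-1.72152814e-04,  2.05856671e-01,  9.78581487e-01, -1.12916411e-03]), 'contact_force': array([0.36030331, 0.30539463, 0.60353954]), 'ft_torque': array([-0.06091807,  0.04911655,  0.02748501]), 'width': 85.53567277926261}
top {'K': array([[492.23771149,   0.        , 320.50516589],
       [  0.        , 492.23771149, 199.44686126],
       [  0.        ,   0.        ,   1.        ]]), 'k1': 0.011192873898503137, 'T': array([[ 1.01837975e-02, -9.91560361e-01,  1.29245272e-01,
         3.31504123e+02],
       [-9.99852940e-01, -8.31388275e-03,  1.49992586e-02,
        -2.36926956e+01],
       [-1.37981402e-02, -1.29379014e-01, -9.91499209e-01,
         1.68522976e+03],
       [ 0.00000000e+00,  0.00000000e+00,  0.00000000e+00,
         1.00000000e+00]])}
side {'K': array([[440.73535755,   0.        , 317.49743483],
       [  0.        , 440.73535755, 198.53841322],
       [  0.        ,   0.        ,   1.        ]]), 'k1': -0.005101973043629225, 'T': array([[ 9.70129804e-01, -1.32515855e-01,  2.03193779e-01,
         3.13604406e+02],
       [-2.42544386e-01, -5.14264475e-01,  8.22620369e-01,
        -9.20092044e+02],
       [-4.51489930e-03, -8.47332047e-01, -5.31044271e-01,
         7.17335627e+02],
       [ 0.00000000e+00,  0.00000000e+00,  0.00000000e+00,
         1.00000000e+00]])}
```

View pics/top0.png

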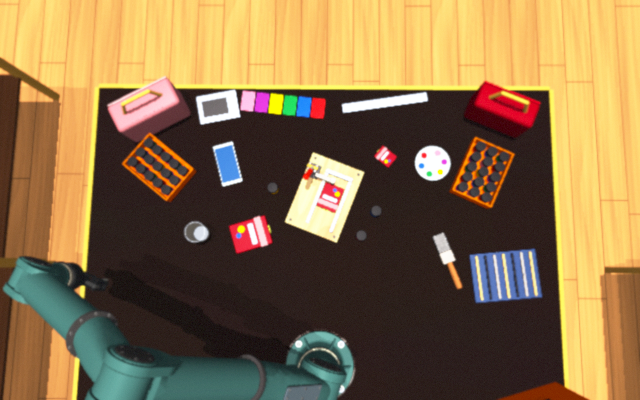

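View pics/side0.png

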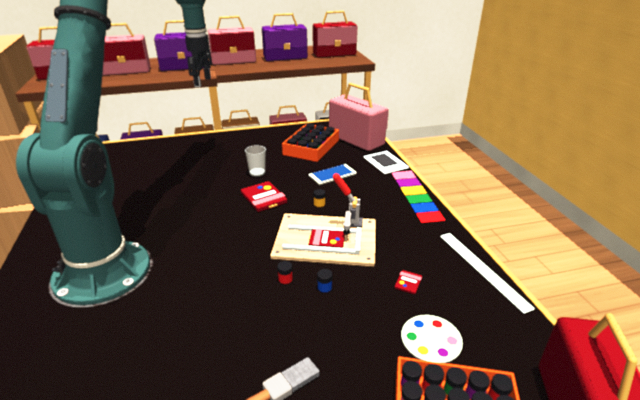

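Card-case candidates in the top view are the large one at (250,234), the small one at (386,156), and the one in the jig's channel at (329,196). I choose the one in the jig. Next I check it in a close crop.

```bash
python3 - <<'E'
import cv2
i=cv2.imread("pics/top0.png")[148:246,272:402]
cv2.imwrite("pics/c1.png",cv2.resize(i,None,fx=6,fy=6,interpolation=cv2.INTER_CUBIC))
i=cv2.imread("pics/side0.png")[165:270,260:390]
cv2.imwrite("pics/c2.png",cv2.resize(i,None,fx=5.5,fy=5.5,interpolation=cv2.INTER_CUBIC))
E
```

```text
(no output)
```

View pics/c1.png

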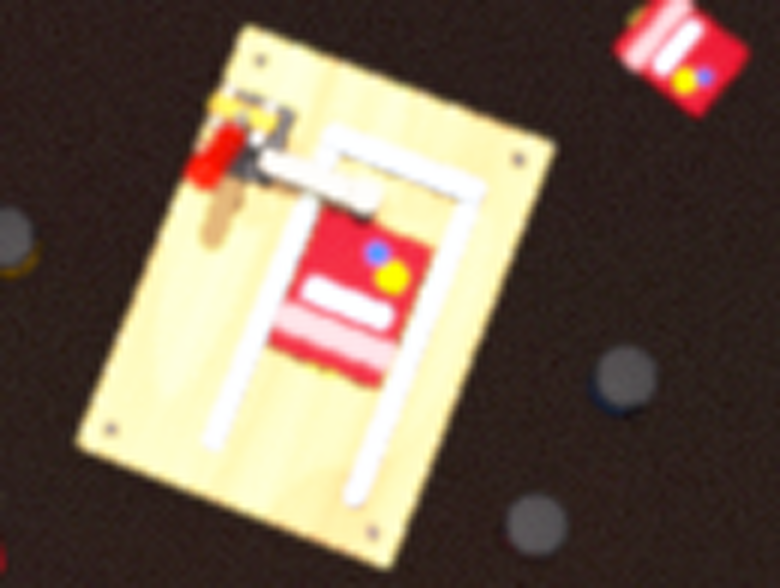

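View pics/c2.png

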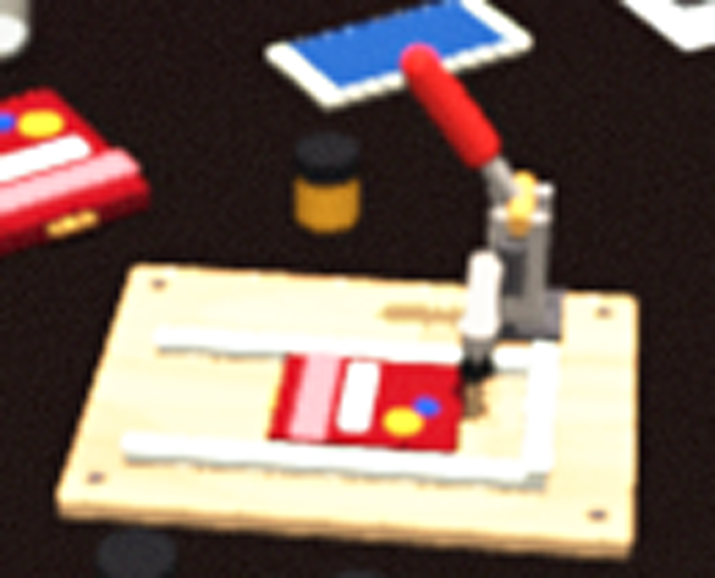

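The top crop shows the board corners at (245,25), (555,147), (390,570) and (77,443). The case's near edge runs from (268,342) to (382,388), with a brass stud on it, and the lever leans toward the robot. Its size has to be checked against 90x70.

```bash
cat > h.py <<'E'
from bench import *
import numpy as np, cv2
from scipy.spatial.transform import Rotation as R
def ray(n,px,z,c=None):
    c=c or camera_model(n); K=c["K"];T=c["T"]
    d=(np.array(px,float)-K[:2,2])/K[0,0]; s=d.copy()
    for _ in range(20): s=d/(1+c["k1"]*(s@s))
    v=T[:3,:3]@[s[0],s[1],1]; o=T[:3,3]
    return o+v*(z-o[2])/v[2]
def fit(J,W):
    J=np.array(J,float)[:,:2];W=np.array(W)[:,:2];jc,wc=J.mean(0),W.mean(0)
    a=(J-jc)[:,0]+1j*(J-jc)[:,1];b=(W-wc)[:,0]+1j*(W-wc)[:,1]
    q=np.vdot(a,b);th=np.angle(q);M=np.array([[np.cos(th),-np.sin(th)],[np.sin(th),np.cos(th)]])
    t=wc-M@jc; print("scale",abs(q)/np.vdot(a,a).real,"res",np.round(W-(J@M.T+t),1).tolist())
    return th,M,t
E
python3 - <<'E'
from h import *
f=lambda p:((p[0]+.5)/6-.5+272,(p[1]+.5)/6-.5+148)
W=[ray("top",f(p),12) for p in [(245,25),(555,147),(390,570),(77,443)]]
th,M,t=fit([(130,115),(130,-75),(-130,-75),(-130,115)],W)
print("jig",th,t)
np.savez("jig.npz",th=th,M=M,t=t)
for nm,p,z in [("nl",(268,342),24),("nr",(382,388),24),("fr",(435,247),24),("tip",(205,170),155),("jarR",(537,522),42),("jarB",(625,378),42),("jarY",(8,238),42)]:
    w=ray("top",f(p),z);print(nm,w.round(),(M.T@(w[:2]-t)).round(1))
for j in [(-10,0),(20,90),(-130,0)]: print(j,(M@j+t).round(1))
o=get_obs();Rt=R.from_quat(o["ee_rot"],scalar_first=True);print(Rt.as_matrix().round(3))
E
```

```text
scale 1.005095549617979 res [[1.4, 1.3], [-0.6, -0.6], [-1.3, -0.9], [0.5, 0.2]]
jig -0.36838242495902973 [552.33623431 -30.32586288]
nl [530.  16.  24.] [-37.1  35. ]
nr [505. -49.  24.] [-37.7 -34.6]
fr [586. -79.  24.] [ 48.3 -33.1]
tip [605.  47. 155.] [21.8 91.1]
jarR [ 429. -135.   42.] [ -77.5 -142.4]
jarB [ 510. -184.   42.] [  15.6 -159.1]
jarY [586. 163.  42.] [-38.1 192. ]
(-10, 0) [543.  -26.7]
(20, 90) [603.4  46.4]
(-130, 0) [431.1  16.5]
[[-0.915  0.403 -0.001]
 [ 0.403  0.915 -0.002]
 [-0.    -0.002 -1.   ]]
```

The jig fit is consistent: scale 1.005, residuals under 2 mm, case width 69.6 mm (70 given), lever tip within 2 mm of its expected place. The case has about 27 mm to go. The tool axes will be x = jig -x, y = jig +y, z = down after a small yaw.

Request:
drive_tool --series '[{"xyz":[0,0,0],"rot":[0,0,-0.0465]},{"xyz":[-20,-26,0],"rot":[0,0,0]},{"xyz":[-30,-39,0],"rot":[0,0,0]},{"xyz":[-30,-39,0],"rot":[0,0,0]},{"xyz":[-30,-39,0],"rot":[0,0,0]},{"xyz":[-30,-39,0],"rot":[0,0,0]},{"xyz":[-30,-39,0],"rot":[0,0,0]},{"xyz":[-30,-39,0],"rot":[0,0,0]}]' --jaw 1 --newtons 30

```text
time: 1.1
tcp_pos: [385.3, 347.2, 231.1]
ee_rot: [-0.0, 0.183, 0.983, -0.0]
contact_force: [0.4, -0.4, 0.4]
width: 0.0
```

Request:
drive_tool --series '[{"xyz":[-30,-39,0],"rot":[0,0,0]},{"xyz":[-30,-39,0],"rot":[0,0,0]},{"xyz":[-30,-39,0],"rot":[0,0,0]},{"xyz":[-30,-39,0],"rot":[0,0,0]},{"xyz":[-30,-39,0],"rot":[0,0,0]},{"xyz":[-30,-39,0],"rot":[0,0,0]},{"xyz":[-20,-30,0],"rot":[0,0,0]},{"xyz":[0,0,0],"rot":[0,0,0]}]'

```text
time: 2.1
tcp_pos: [476.9, 27.2, 231.2]
ee_rot: [0.0, 0.186, 0.982, -0.001]
contact_force: [0.1, 0.1, 0.6]
width: 0.2
```

```bash
cat >> h.py <<'E'
def st():
    o=get_obs();j=np.load("jig.npz");p=o["tcp_pos"];Rt=R.from_quat(o["ee_rot"],scalar_first=True).as_matrix()
    print("t",o["time"],"jig",(j["M"].T@(p[:2]-j["t"])).round(1),"z",p[2].round(1),"yaw err",((np.arctan2(-Rt[1,0],-Rt[0,0])-j["th"]+np.pi)%(2*np.pi)-np.pi).round(4),"zaxis",Rt[:,2].round(3),"F",o["contact_force"].round(1),"w",round(o["width"],1),"q",o["qpos"].round(2))
E
python3 -c "from h import *;st()"
```

```text
t 2.1 jig [-91.1  26.5] z 231.2 yaw err -0.0064 zaxis [-0.    -0.001 -1.   ] F [0.1 0.1 0.6] w 0.2 q [-0.28  0.28  0.16  2.16 -0.07  0.7   1.12]
```

Request:
drive_tool --series '[{"xyz":[-8,-13,0],"rot":[0,0,0.006]},{"xyz":[-8,-13.5,20],"rot":[0,0,0]},{"xyz":[0,0,30],"rot":[0,0,0]},{"xyz":[0,0,40],"rot":[0,0,0]},{"xyz":[0,0,40],"rot":[0,0,0]},{"xyz":[0,0,30],"rot":[0,0,0]},{"xyz":[0,0,30],"rot":[0,0,0]},{"xyz":[0,0,0],"rot":[0,0,0]}]'

```text
time: 3.1
tcp_pos: [480.7, 0.8, 39.7]
ee_rot: [-0.002, 0.185, 0.983, -0.0]
contact_force: [0.3, -0.6, 0.6]
width: 0.2
```

```bash
python3 - <<'E'
from h import *
st()
c=camera_model("wrist")
cv2.imwrite("pics/w1.png",snapshot("wrist")[:,:,::-1]);np.save("w1.npy",c,allow_pickle=True);print(c["T"].round(2))
E
```

```text
t 3.1 jig [-78.1   3.2] z 39.7 yaw err -0.0043 zaxis [-0.004  0.    -1.   ] F [ 0.3 -0.6  0.6] w 0.2 q [-0.15  0.63  0.07  2.27 -0.17  0.25  1.27]
[[ 3.6000e-01  9.0000e-01  2.5000e-01  4.1781e+02]
 [ 9.3000e-01 -3.5000e-01 -1.0000e-01  2.5970e+01]
 [-0.0000e+00  2.7000e-01 -9.6000e-01  1.8227e+02]
 [ 0.0000e+00  0.0000e+00  0.0000e+00  1.0000e+00]]
```

View pics/w1.png

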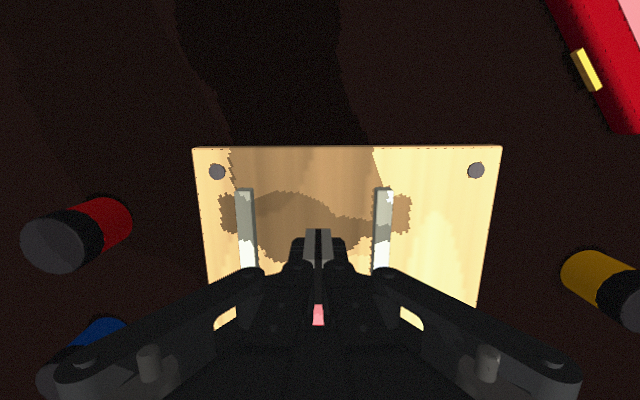

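The wrist view shows the fingers at (318,250) centred between the rails at (246,225) and (383,225), so y is right. I descend to z ≈ 17 and approach the near edge.

Request:
drive_tool --series '[{"xyz":[0,-2.5,8],"rot":[0,0,0.004]},{"xyz":[0,0,8],"rot":[0,0,0]},{"xyz":[0,0,6],"rot":[0,0,0]},{"xyz":[0,0,0],"rot":[0,0,0]},{"xyz":[-6,0,0],"rot":[0,0,0]},{"xyz":[-6,0,0],"rot":[0,0,0]},{"xyz":[-6,0,0],"rot":[0,0,0]},{"xyz":[0,0,0],"rot":[0,0,0]}]'

```text
time: 4.15
tcp_pos: [498.9, -9.1, 19.5]
ee_rot: [0.001, 0.188, 0.982, 0.0]
contact_force: [0.8, 0.3, -0.7]
width: -0.3
```

```bash
python3 -c "from h import *;st()"
```

```text
t 4.15 jig [-57.5   0.5] z 19.5 yaw err -0.0104 zaxis [ 0.001 -0.    -1.   ] F [ 0.8  0.3 -0.7] w -0.3 q [-0.12  0.68  0.06  2.24 -0.16  0.23  1.28]
```

Request:
drive_tool --series '[{"xyz":[-3,0,2],"rot":[0,0,0.01]},{"xyz":[-4,0,0],"rot":[0,0,0]},{"xyz":[-4,0,0],"rot":[0,0,0]},{"xyz":[-4,0,0],"rot":[0,0,0]},{"xyz":[-4,0,0],"rot":[0,0,0]},{"xyz":[-4,0,0],"rot":[0,0,0]},{"xyz":[-4,0,0],"rot":[0,0,0]},{"xyz":[-2,0,0],"rot":[0,0,0]}]'

```text
time: 5.15
tcp_pos: [525.0, -19.9, 17.3]
ee_rot: [0.0, 0.193, 0.981, -0.0]
contact_force: [-1.7, -0.1, -0.4]
width: -0.1
```

Request:
drive_tool --series '[{"xyz":[-1,0,0],"rot":[0,0,0]},{"xyz":[-1,0,0],"rot":[0,0,0]},{"xyz":[-1,0,0],"rot":[0,0,0]},{"xyz":[-1,0,0],"rot":[0,0,0]},{"xyz":[0,0,0],"rot":[0,0,0]},{"xyz":[0,0,0],"rot":[0,0,0]},{"xyz":[0,0,0],"rot":[0,0,0]},{"xyz":[0,0,0],"rot":[0,0,0]}]'

```text
time: 6.15
tcp_pos: [528.7, -21.3, 17.4]
ee_rot: [0.0, 0.193, 0.981, 0.0]
contact_force: [-0.9, 0.4, 0.3]
width: 0.0
```

```bash
python3 - <<'E'
from h import *
st()
i=snapshot("side")[:,:,::-1][165:270,260:390]
cv2.imwrite("pics/s2.png",cv2.resize(i,None,fx=5.5,fy=5.5,interpolation=cv2.INTER_CUBIC))
E
```

```text
t 6.15 jig [-25.3  -0.1] z 17.4 yaw err -0.0199 zaxis [ 0.001 -0.    -1.   ] F [-0.9  0.4  0.3] w 0.0 q [-0.09  0.7   0.07  2.17 -0.16  0.28  1.29]
```

View pics/s2.png

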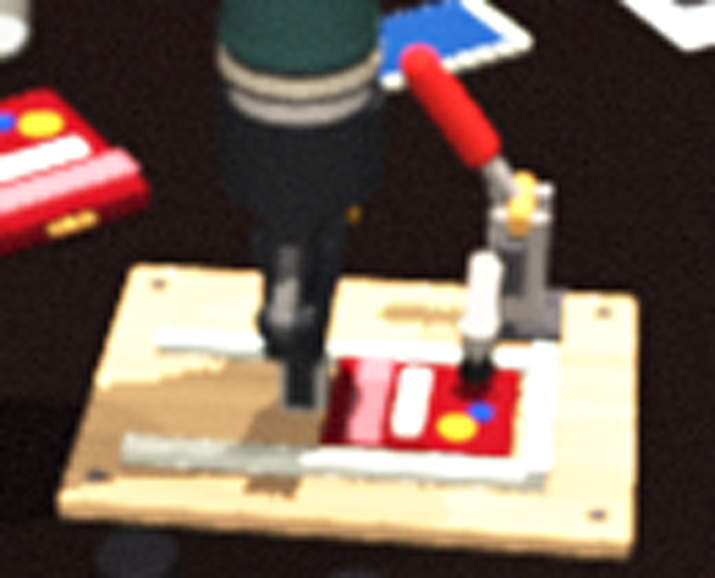

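The case moved with the finger; in the crop its far edge is at (518,410) and the stop face is around (530,410), so a few mm are left. I continue gently, watching the force, and take out the small yaw error.

Request:
drive_tool --series '[{"xyz":[-1,0,0],"rot":[0,0,-0.02]},{"xyz":[-1,0,0],"rot":[0,0,0]},{"xyz":[-1,0,0],"rot":[0,0,0]},{"xyz":[-1,0,0],"rot":[0,0,0]},{"xyz":[-0.5,0,0],"rot":[0,0,0]},{"xyz":[0,0,0],"rot":[0,0,0]},{"xyz":[0,0,0],"rot":[0,0,0]},{"xyz":[0,0,0],"rot":[0,0,0]}]'

```text
time: 7.2
tcp_pos: [532.9, -23.0, 17.4]
ee_rot: [0.0, 0.183, 0.983, 0.0]
contact_force: [0.3, -0.3, 0.2]
width: -0.1
```

```bash
python3 -c "from h import *;st()"
```

```text
t 7.2 jig [-20.8  -0.1] z 17.4 yaw err 0.0001 zaxis [ 0.001 -0.    -1.   ] F [ 0.3 -0.3  0.2] w -0.1 q [-0.09  0.7   0.06  2.16 -0.15  0.28  1.3 ]
```

Still free, no stop force yet. I go on in small steps.

Request:
drive_tool --series '[{"xyz":[-1,0,0],"rot":[0,0,0]},{"xyz":[-1,0,0],"rot":[0,0,0]},{"xyz":[-1,0,0],"rot":[0,0,0]},{"xyz":[0,0,0],"rot":[0,0,0]},{"xyz":[0,0,0],"rot":[0,0,0]},{"xyz":[0,0,0],"rot":[0,0,0]},{"xyz":[0,0,0],"rot":[0,0,0]},{"xyz":[0,0,0],"rot":[0,0,0]}]'

```text
time: 8.2
tcp_pos: [533.0, -23.2, 17.2]
ee_rot: [-0.002, 0.183, 0.983, 0.0]
contact_force: [-4.4, 3.5, 4.4]
width: -0.2
```

```bash
python3 -c "from h import *;st()"
```

```text
t 8.2 jig [-20.6  -0.3] z 17.2 yaw err 0.0009 zaxis [-0.005  0.001 -1.   ] F [-4.4  3.5  4.4] w -0.2 q [-0.09  0.7   0.06  2.16 -0.15  0.29  1.31]
```

The force rose to about 5 N along -x with no further motion, at TCP x = -20.6 where home predicts -21. I back off and lift clear, then look.

Request:
drive_tool --series '[{"xyz":[5,0,0],"rot":[0,0,0]},{"xyz":[15,0,0],"rot":[0,0,0]},{"xyz":[20,0,0],"rot":[0,0,0]},{"xyz":[20,0,-20],"rot":[0,0,0]},{"xyz":[20,0,-40],"rot":[0,0,0]},{"xyz":[0,0,-50],"rot":[0,0,0]},{"xyz":[0,0,-30],"rot":[0,0,0]},{"xyz":[0,0,0],"rot":[0,0,0]}]'

```text
time: 9.2
tcp_pos: [462.2, 5.0, 159.4]
ee_rot: [0.003, 0.183, 0.983, 0.001]
contact_force: [0.2, -0.2, -0.3]
width: -0.2
```

```bash
python3 - <<'E'
from h import *
st()
i=snapshot("side")[:,:,::-1][175:265,300:390]
cv2.imwrite("pics/s3.png",cv2.resize(i,None,fx=6.5,fy=6.5,interpolation=cv2.INTER_CUBIC))
E
```

```text
t 9.2 jig [-96.8   0.5] z 159.4 yaw err 0.0002 zaxis [ 0.006  0.001 -1.   ] F [ 0.2 -0.2 -0.3] w -0.2 q [-0.23  0.38  0.16  2.26 -0.12  0.5   1.22]
```

View pics/s3.png

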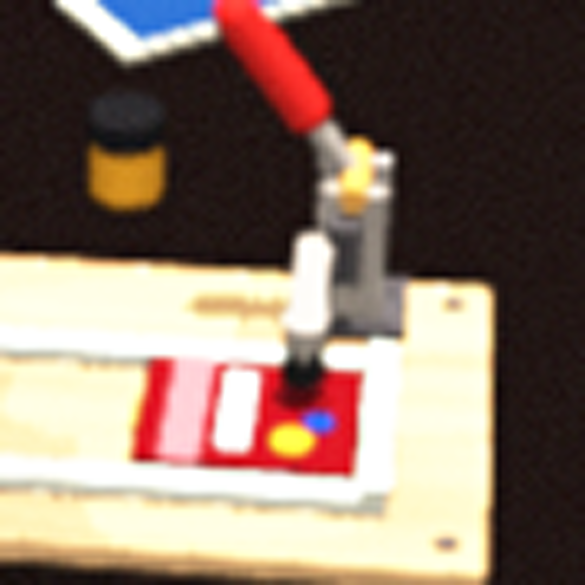

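The case's far edge (360,420) now meets the stop bar (370,420), the near edge is parallel to it, and the lever is still open. Next is the lever: I move in front of its tip, y ≈ 90, z ≈ 138.

Request:
drive_tool --series '[{"xyz":[0,15,0],"rot":[0,0,0]},{"xyz":[0,25,0],"rot":[0,0,0]},{"xyz":[-10,25,5],"rot":[0,0,0]},{"xyz":[-20,25,10],"rot":[0,0,0]},{"xyz":[-20,0,7],"rot":[0,0,0]},{"xyz":[-15,0,0],"rot":[0,0,0]},{"xyz":[-7,0,0],"rot":[0,0,0]},{"xyz":[0,0,0],"rot":[0,0,0]}]'

```text
time: 10.25
tcp_pos: [560.4, 61.6, 135.4]
ee_rot: [0.0, 0.184, 0.983, -0.0]
contact_force: [-0.1, -0.0, 0.5]
width: -0.2
```

```bash
python3 -c "from h import *;st()"
```

```text
t 10.25 jig [-25.6  88.7] z 135.4 yaw err -0.002 zaxis [-0. -0. -1.] F [-0.1 -0.   0.5] w -0.2 q [-0.3   0.53  0.15  2.05 -0.14  0.57  1.15]
```

Request:
drive_tool --series '[{"xyz":[-10,1,0],"rot":[0,0,0]},{"xyz":[-10,0,0],"rot":[0,0,0]},{"xyz":[-8,0,0],"rot":[0,0,0]},{"xyz":[-8,0,0],"rot":[0,0,0]},{"xyz":[-8,0,0],"rot":[0,0,0]},{"xyz":[-8,0,0],"rot":[0,0,0]},{"xyz":[-4,0,0],"rot":[0,0,0]},{"xyz":[0,0,0],"rot":[0,0,0]}]'

```text
time: 11.25
tcp_pos: [613.2, 43.7, 135.4]
ee_rot: [0.0, 0.183, 0.983, 0.0]
contact_force: [-1.8, 1.3, 2.2]
width: -0.4
```

```bash
python3 -c "from h import *;st()"
```

```text
t 11.25 jig [30.1 90.9] z 135.4 yaw err 0.0001 zaxis [ 0.  0. -1.] F [-1.8  1.3  2.2] w -0.4 q [-0.25  0.58  0.15  1.94 -0.14  0.63  1.19]
```

The lever is moving with a few newtons. I push on past the centre, then back off.

Request:
drive_tool --series '[{"xyz":[-7,0,0],"rot":[0,0,0]},{"xyz":[-7,0,0],"rot":[0,0,0]},{"xyz":[-7,0,0],"rot":[0,0,0]},{"xyz":[-7,0,0],"rot":[0,0,0]},{"xyz":[-5,0,0],"rot":[0,0,0]},{"xyz":[0,0,0],"rot":[0,0,0]},{"xyz":[0,0,0],"rot":[0,0,0]},{"xyz":[0,0,0],"rot":[0,0,0]}]'

```text
time: 12.25
tcp_pos: [643.4, 31.9, 135.3]
ee_rot: [-0.0, 0.183, 0.983, 0.0]
contact_force: [-0.2, -0.0, 0.3]
width: -0.1
```

Request:
drive_tool --series '[{"xyz":[10,0,0],"rot":[0,0,0]},{"xyz":[20,0,0],"rot":[0,0,0]},{"xyz":[30,0,0],"rot":[0,0,0]},{"xyz":[30,0,-20],"rot":[0,0,0]},{"xyz":[30,0,-20],"rot":[0,0,0]},{"xyz":[30,0,-20],"rot":[0,0,0]},{"xyz":[20,0,-10],"rot":[0,0,0]},{"xyz":[0,0,0],"rot":[0,0,0]}]'

```text
time: 13.25
tcp_pos: [483.9, 93.6, 205.8]
ee_rot: [0.0, 0.182, 0.983, 0.0]
contact_force: [-0.6, 0.2, 0.2]
width: 0.2
```

```bash
python3 - <<'E'
from h import *
st()
a=snapshot("side")[:,:,::-1][175:265,300:390];b=snapshot("top")[:,:,::-1][148:238,280:370]
cv2.imwrite("pics/f.png",cv2.resize(np.hstack([a,b]),None,fx=4.4,fy=4.4,interpolation=cv2.INTER_CUBIC))
E
```

```text
t 13.25 jig [-108.5   91. ] z 205.8 yaw err 0.0021 zaxis [ 0.     0.001 -1.   ] F [-0.6  0.2  0.2] w 0.2 q [-0.42  0.34  0.18  2.15 -0.1   0.65  1.03]
```

View pics/f.png

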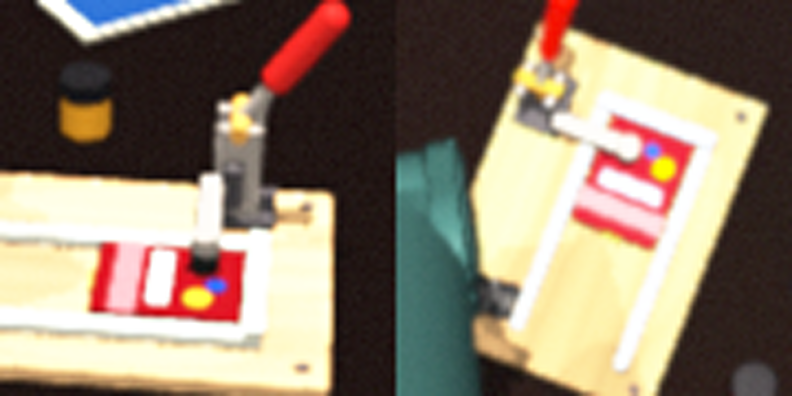

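The lever leans away from the robot (tip at (335,15)), the foot is down on the case at (205,258), and the case sits square against the stop. I do one number check on the near edge, then hand in.

```bash
python3 - <<'E'
from h import *
j=np.load("jig.npz")
e=[j["M"].T@(ray("top",((x-396)/4.4+280,y/4.4+148),24)[:2]-j["t"]) for x,y in[(572,218),(655,248)]]
print(np.round(e,1))
if all(abs(v[0]+10)<5 for v in e): print("ok",sign_off())
E
```

```text
[[-10.   32.1]
 [ -8.1 -36.1]]
the job is handed in; nothing more can be done
ok None
```

The case is home against the end stop and the lever is thrown and clamped. I handed the job in at about 13 s of the 45 s limit; the hand-in gives no verdict.

- **Case:** I pushed it about 27 mm with the shut fingertips. It stopped with about 5 N of resistance at TCP x = -20.6 mm in the jig's frame, where I expected about -21 mm. The lever was still open in the picture taken just after that.
- **Lever:** I pushed the tip at about 135 mm height past centre. The force then dropped to zero, and I backed the arm well clear.
- **Last checks:** The case's near edge measured x = -10.0 and -8.1 mm at its two ends, against -10 mm for fully home. The 1.9 mm difference is within pixel error. The last picture shows the lever leaning away from the robot, the foot down on the case, and the case square in the channel. The arm touched nothing, with measured force at noise level.
- **Not measured:** The foot's clamping force and the exact lever angle were judged only from the picture. I did not re-measure the loose objects. The arm made no unexpected contact.

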